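# Test the bench stop: press the mushroom in, then twist it free

## Task

Test the bench's stop switch, the big mushroom button with a bar across it: press it in with the fingertips until it latches, take the hand off so that it stays in by itself, then release it by pushing one end of the bar round clockwise (seen from above) with the outside of the fingers until the button springs back up, and let it turn back. Nothing is to be gripped: do not pinch the bar, do not press the small start button on the other box, and leave the loose things lying where they are.

Things in the scene. Friction and masses are not known exactly. Their poses are not given: they have to be found in the camera images.
- stop_station: grey box 110 x 110 x 60 mm with an aluminium top plate, fixed to the table, the mushroom stop button in the middle of its top; origin at the centre of its underside, z up. Bolted feet reach 73 mm from the centre along x, a cable gland 67 mm along +y. Position and yaw vary; it may swap places with the start station.
- mushroom: black mushroom head, 92 mm in diameter, 14 mm thick, with a bar across its nearly flat top and two raised arrows showing clockwise. Goes down and turns with the joints. Origin on the turning axis at the head's underside; x along the bar, z up. Bar: x -44 to 44 mm, y -8 to 8 mm (rubber side strips included), z 14 (head's top) to 38 mm.
- bar_top (a point): centre of the bar's top face, on the axis: where to press. 114 mm above the table when the button is out, about 104.5 mm when latched, 102 mm when pressed to the stop. Axes as those of the mushroom (x along the bar).
- bar_side_left: rubber strip 82 x 4 x 22 mm on the +y side of the bar, its top 2.5 mm below the bar's top; origin and axes as the mushroom's. May be pushed; pushing both strips at once with the fingers, with more than 2 N each, counts as pinching.
- bar_side_right: the same strip on the bar's -y side; origin and axes as the mushroom's
- press (a joint): how far the mushroom is pressed in, m: 0 out, 0.012 at the stop. A spring pushes it out (about 4 N at first, 7 N at 3 mm where the latch gives, 9 N at the stop). Pressed beyond about 10 mm it latches and stays in at about 9.5 mm when let go. Press to the stop: some 10 N, so allow 15 to 20 N.
- twist (a joint): clockwise turn of the mushroom seen from above, rad: 0 at rest, stop at 1.0; it does not turn the other way. A spring turns it back (0.03 N m at rest, 0.13 at the stop). Turned by some 0.6 rad (0.8 to be sure) the latch frees and the head springs up 9.5 mm: push beside the bar with the fingertips 10 mm or more above the latched head's top.
- start_station: smaller grey box 72 x 72 x 50 mm, fixed, with one small push button on top; origin at the centre of its underside. To be left alone.
- start_button (a joint): how far the start station's button (28 mm in diameter, in a dark ring, its top 71 mm above the table) is pressed, m: 0 out, 0.005 in. Must not be pressed beyond 0.0025.
- small_bottle: small white bottle with a blue cap, standing, 27 mm in diameter, 69 mm high; origin at the centre of its underside. Loose. It must be left where it stands.
- side_cutters: side cutters with red handles, lying, 52 x 130 x 12 mm; origin at the centre of the underside. Loose. It must be left where it stands.
- sanding_block: cork sanding block, 60 x 100 x 28 mm; origin at the centre of its underside. Loose. It must be left where it stands.
- tape_roll: roll of black tape lying flat, 64 mm in diameter, 18 mm high; origin at the centre of its underside. Loose. It must be left where it stands.

How it is judged:
By the outcome, as a careful person would: the job done as asked, in the order asked, and still so for the second after the job is handed in, with the robot touching nothing.
It also fails if it takes over 40 s, if anything falls off the work surface, if the arm or the gripper's body presses on something with over 40 N, if the wrist force passes 120 N, or if a joint passes its speed limit or range.

## Robot

A 6-joint arm with a two-finger parallel gripper is mounted at the origin on a cart in front of the work surface, level with it; the furniture and walls round the work are solid. World frame = base frame: x ahead of the robot, y to its left, z up, the work surface at z = 0. Lengths are in m, angles in rad, forces in N, time in s.
With the tool pointing down it reaches from about 0.225 to 0.875 m from the base axis. Payload 3.4 kg.
Tool frame: the origin (TCP) lies between the finger pads; the fingertips stand 19 mm ahead of it and the grasp point (between the pads) is the TCP; z points along the fingers, y is the line along which they close (so a half turn about z gives the same grasp; the last joint's range is limited). The gripper opens to 85 mm and grips with 20 to 120 N. Pads are 22 mm wide; open, the fingers measure 114 mm over their backs; the gripper's body (76 mm by 85 mm) begins 54 mm behind the grasp point. The pads swing forward as they close: fully open they stand 13 mm farther back than shut.
Start: joints at [1.209, 0.276, 1.505, -0, 1.361, -0.121], TCP at [0.137, 0.558, 0.25] pointing down, gripper open.
Joint ranges: [-2.89, 2.89], [-0.75, 2.08], [0.22, 2.7], [-1.18, 4.32], [0.11, 2.71], [-2.7, 2.7]. Speed limits (rad/s): [2.57, 2.57, 3.14, 3.14, 3.14, 3.14].

## Interface

Orientations are given as a unit quaternion [w, x, y, z].
In Python, from rig import get_state, imaging, ticket gives the robot as it stands. The module is installed in compiled form; this text tells all that it offers.
- The arm moves only by the shell command python3 -m inch 'ROWS' [FORCE]. ROWS is JSON, a list of rows, each an object with "claw": the opening, from -1 (shut) to 1 (fully open); "travel": the shift along the world's x, y, z in units of 200 mm (1.0 is 200 mm), a list of three; "turn": the turn about the world's z in units of 180 degrees (1.0 is 180 degrees). A call has 1 to 5 rows; each row is the pose to reach, as a shift and turn from the pose commanded when the call began, turning the shorter way round; what a row does not reach only later rows make up. A row lasts 1/10 s, in which the tool goes at most 50 mm and 8.59 degrees, less where a joint would pass 70% of its speed; a pose out of reach is approached as far as the arm can. A call with a number of a shift or a turn outside -1 to 1 is refused whole. A call with a gripper value outside its range is refused whole. The fingers move at their own pace and stop on an object; FORCE is the grip in N (left out, the last holds). Time passes only in rows, so rows that repeat a pose let the fingers close. It gives the time, the measured TCP pose, the force, the opening and the grip force at its end, in the units of the state.
- get_state(): the state, without advancing time (a new reading comes with each control period).
- imaging.get_image(name): name is "side" or "top"; returns the picture (384x512x3 uint8, red, green, blue); there is no depth.
- imaging.camera_params(name): a dict with "camera_matrix" (3x3 intrinsics, pixels), "k1" (the pictures are not rectified: a ray, as slopes to the right and down, at radius r is drawn at 1 + k1 r^2 times it, then the intrinsics apply), "cam_to_world" (4x4, takes a point from camera to world coordinates). Camera axes: x right, y down, z forward; pixel columns grow to the right and rows downward; lengths in m; the calibration is good to about 2 mm. A picture is of the moment at which its call begins. camera_params takes no time and is no camera call.
- ticket.sign_off(): hands the job in; it is judged then, once.
The state is a dict: "clock": time; "qpos": joint angles; "qd": joint speeds; "effort": joint torques, N m; "position": TCP position; "ee_rot": TCP orientation; "contact_force": force on the tool from outside, world axes, zero at the start; "moment": the same for the moment, N m; "width": finger opening in m; "gripper_force": force on a finger pad.
Only numpy, scipy, OpenCV 4.12 (cv2) and the standard library are available. Lean on these libraries where they do the work, as an engineer would, in place of code of your own. Each camera call takes 0.05 s, during which the arm holds its last target. There are 200 camera calls.

## Working session

There is one attempt and no reset: what is moved stays moved. The work goes in short steps, Python scripts to look and compute and a shell command to move; the robot and the scene stay as the last step left them, time stands still between calls to the robot, and variables do not carry over. Pictures are saved under pics/ and viewed, at most 10 in all, crops included, and the job is handed in when it is done.

```bash
mkdir -p pics; python3 - <<'E'
from rig import get_state, imaging
import cv2
s=get_state();print(s['clock'],s['position'],s['ee_rot'],s['width'])
for n in('top','side'):
    cv2.imwrite(f'pics/{n}0.png',imaging.get_image(n)[:,:,::-1]);p=imaging.camera_params(n);print(p['camera_matrix'],p['k1'],p['cam_to_world'])
E
```

```text
0.0 [0.13695359 0.55794672 0.24943068] [-2.20812572e-04  1.20116271e-01  9.92759397e-01 -9.01177726e-04] 0.08523769011430975
[[364.90599982   0.         258.59854005]
 [  0.         364.90599982 190.75258435]
 [  0.           0.           1.        ]] 0.028531256734408234 [[ 0.02387511 -0.998125    0.05636007  0.46321972]
 [-0.99965353 -0.02446059 -0.00972127 -0.02298263]
 [ 0.01108164 -0.05610844 -0.99836318  1.01700981]
 [ 0.          0.          0.          1.        ]]
[[397.33293766   0.         251.3399177 ]
 [  0.         397.33293766 195.24853435]
 [  0.           0.           1.        ]] -0.08969854764887292 [[ 0.86756748 -0.21719212  0.44738602  0.14465636]
 [-0.49698727 -0.41151222  0.76397733 -0.66824261]
 [ 0.01817496 -0.88514704 -0.46495633  0.50000369]
 [ 0.          0.          0.          1.        ]]
```

View pics/top0.png

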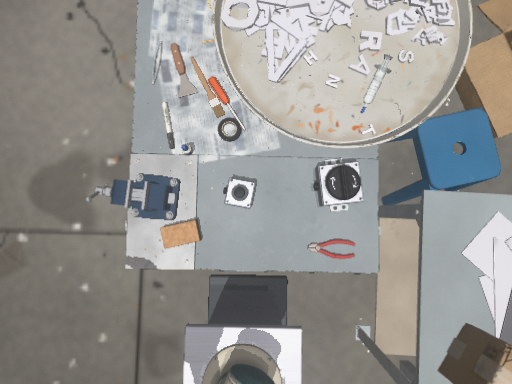

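View pics/side0.png

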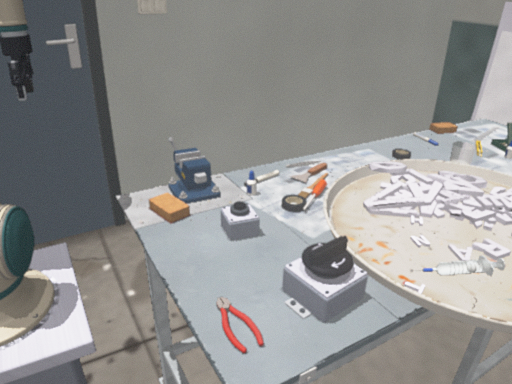

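```bash
python3 - <<'E'
import cv2,numpy as np
a=cv2.imread('pics/top0.png')[150:220,300:380];b=cv2.imread('pics/side0.png')[225:325,275:375]
f=lambda i,k:cv2.resize(i,None,fx=k,fy=k,interpolation=cv2.INTER_CUBIC)
A=f(a,5);B=f(b,4)
o=np.zeros((400,800,3),np.uint8);o[:350,:400]=A;o[:,400:]=B
cv2.imwrite('pics/c.png',o)
E
cat > h.py <<'E'
import numpy as np,cv2
from rig import imaging
def ray(n,u,v):
    p=imaging.camera_params(n);K=p['camera_matrix'];T=p['cam_to_world']
    x=cv2.undistortPoints(np.array([[[u,v]]],float),K,np.array([p['k1'],0,0,0,0.]))[0,0]
    return T[:3,3],T[:3,:3]@np.array([x[0],x[1],1])
def at(n,u,v,z):
    o,d=ray(n,u,v);return (o+d*(z-o[2])/d[2])[:2]
def px(n,P):
    p=imaging.camera_params(n);T=np.linalg.inv(p['cam_to_world'])
    return cv2.projectPoints(np.array([P],float),cv2.Rodrigues(T[:3,:3])[0],T[:3,3],p['camera_matrix'],np.array([p['k1'],0,0,0,0.]))[0].ravel()
E
```

```text
(no output)
```

View pics/c.png

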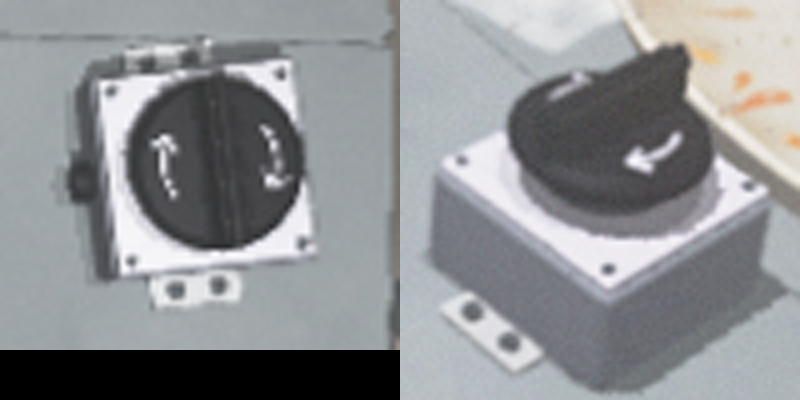

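```bash
python3 - <<'E'
from h import *
print('head',at('top',343,182.2,.088))
H={}
for n,c in dict(a=(111,90),b=(281,74),c=(131,261),d=(303,243)).items():
    H[n]=at('top',300+c[0]/5,150+c[1]/5,.06)
    print(n,H[n])
print('mean',np.mean(list(H.values()),0))
v=H['a']-H['c']+H['b']-H['d'];w=H['a']-H['b']+H['c']-H['d'];print(np.degrees(np.arctan2(v[1],v[0])),np.degrees(np.arctan2(w[1],w[0])))
c=np.mean(list(H.values()),0)
for zz in(.09,.114):print(px('side',[*c,zz]),px('top',[*c,zz]))
for n,u,v,z in(('start',239,190,.071),('cutA',310,247,.01),('cutB',355,248,.01),('sidecorn',0,0,0)):print(n,at('top',u,v,z))
# side plate holes
for u,v in((461,160),(747,187),(608,268)):print(at('side',275+(u-400)/4,225+v/4,.06))
yaw=np.arctan2(v[1],v[0]) if 0 else None
E
```

```text
head [ 0.54283947 -0.24718967]
a [ 0.58147187 -0.19865041]
b [ 0.59214931 -0.28822679]
c [ 0.49150422 -0.21043479]
d [ 0.50317382 -0.30058916]
mean [ 0.54207481 -0.24947529]
7.685123581108225 97.08756344782934
[325.53466589 255.12038985] [344.08330081 182.45833507]
[327.05616841 243.73625151] [346.45361923 181.69677163]
start [0.5173338  0.01870387]
cutA [ 0.36912973 -0.17734882]
cutB [ 0.36944062 -0.30068424]
sidecorn [1.03629432 0.70180252]
[ 0.49601121 -0.21153897]
[ 0.59626787 -0.28931305]
[ 0.50804809 -0.3004872 ]
```

```bash
for i in 1; do python3 -m inch '[{"claw":-1,"travel":[0.45,-0.89,0],"turn":0},{"claw":-1,"travel":[0.45,-0.89,0],"turn":0},{"claw":-1,"travel":[0.45,-0.89,0],"turn":0},{"claw":-1,"travel":[0.45,-0.89,0],"turn":0},{"claw":-1,"travel":[0.45,-0.89,0],"turn":0}]' 20; done
python3 -m inch '[{"claw":-1,"travel":[0.45,-0.89,0],"turn":0},{"claw":-1,"travel":[0.45,-0.89,0],"turn":0},{"claw":-1,"travel":[0.45,-0.89,0],"turn":0},{"claw":-1,"travel":[0.45,-0.89,0],"turn":0},{"claw":-1,"travel":[0.45,-0.89,0],"turn":0}]'
python3 -m inch '[{"claw":-1,"travel":[0.45,-0.89,0],"turn":0.118},{"claw":-1,"travel":[0.45,-0.89,0],"turn":0.118},{"claw":-1,"travel":[0.45,-0.89,0],"turn":0.118},{"claw":-1,"travel":[0.45,-0.89,0],"turn":0.118},{"claw":-1,"travel":[0.45,-0.89,0],"turn":0.118}]'
```

```text
clock: 0.6
position: [0.2285, 0.3754, 0.25]
ee_rot: [0.0, 0.123, 0.992, -0.002]
contact_force: [-0.1, 1.3, 0.5]
width: 0.0123
gripper_force: 0.0
clock: 1.1
position: [0.3198, 0.1981, 0.2503]
ee_rot: [0.001, 0.125, 0.992, -0.001]
contact_force: [0.1, 1.5, 0.0]
width: 0.0002
gripper_force: 0.0
clock: 1.6
position: [0.4088, 0.0231, 0.2503]
ee_rot: [0.0, -0.065, 0.998, -0.0]
contact_force: [-0.3, 0.6, 0.0]
width: 0.0001
gripper_force: 0.0
```

```bash
python3 -m inch '[{"claw":-1,"travel":[0.34,-0.68,0],"turn":0},{"claw":-1,"travel":[0.34,-0.68,0],"turn":0},{"claw":-1,"travel":[0.34,-0.68,0],"turn":0},{"claw":-1,"travel":[0.34,-0.68,0],"turn":0}]'
python3 -m inch '[{"claw":-1,"travel":[0.34,-0.685,-0.4],"turn":0},{"claw":-1,"travel":[0.34,-0.685,-0.4],"turn":0},{"claw":-1,"travel":[0.34,-0.685,-0.4],"turn":0},{"claw":-1,"travel":[0.34,-0.685,-0.4],"turn":0},{"claw":-1,"travel":[0.34,-0.685,-0.4],"turn":0}]'
python3 - <<'E'
from h import *
from rig import get_state
print(get_state()['position'],get_state()['contact_force'])
f=lambda i,k:cv2.resize(i,None,fx=k,fy=k,interpolation=cv2.INTER_CUBIC)
a=imaging.get_image('top')[145:225,295:395,::-1];b=imaging.get_image('side')[200:300,275:375,::-1]
o=np.zeros((400,800,3),np.uint8);o[:320,:400]=f(a,4);o[:,400:]=f(b,4);cv2.imwrite('pics/d.png',o)
p=get_state()['position'];p=[p[0],p[1],p[2]-.019]
print(px('side',p),px('top',p))
E
```

```text
clock: 2.0
position: [0.4789, -0.1155, 0.2497]
ee_rot: [0.001, -0.063, 0.998, -0.001]
contact_force: [0.7, 0.9, 1.1]
width: -0.0001
gripper_force: 0.0
clock: 2.5
position: [0.5442, -0.2488, 0.1673]
ee_rot: [-0.001, -0.064, 0.998, 0.001]
contact_force: [0.6, 1.0, -0.8]
width: 0.0001
gripper_force: 0.0
[ 0.54415908 -0.24880626  0.16730121] [ 0.63128255  0.9638045  -0.76571317]
[328.99325075 224.67050988] [349.17646698 179.89791467]
```

View pics/d.png

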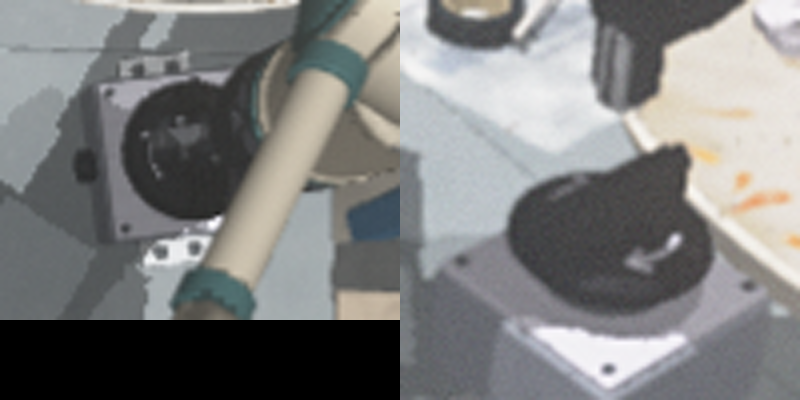

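```bash
python3 -m inch '[{"claw":-1,"travel":[0,0,-0.15],"turn":0},{"claw":-1,"travel":[0,0,-0.17],"turn":0},{"claw":-1,"travel":[0,0,-0.18],"turn":0}]'
python3 -m inch '[{"claw":-1,"travel":[0,0,-0.015],"turn":0},{"claw":-1,"travel":[0,0,-0.03],"turn":0},{"claw":-1,"travel":[0,0,-0.03],"turn":0}]'
```

```text
clock: 2.9
position: [0.5428, -0.2467, 0.1346]
ee_rot: [-0.0, -0.066, 0.998, 0.001]
contact_force: [-1.2, -0.2, 0.3]
width: 0.0001
gripper_force: 0.0
clock: 3.2
position: [0.5438, -0.2483, 0.1302]
ee_rot: [0.001, -0.065, 0.998, -0.0]
contact_force: [-1.5, 1.3, 7.2]
width: 0.0002
gripper_force: 3.2
```

```bash
python3 -m inch '[{"claw":-1,"travel":[0,0,-0.02],"turn":0},{"claw":-1,"travel":[0,0,-0.035],"turn":0},{"claw":-1,"travel":[0,0,-0.035],"turn":0}]'
python3 -m inch '[{"claw":-1,"travel":[0,0,-0.01],"turn":0},{"claw":-1,"travel":[0,0,-0.015],"turn":0},{"claw":-1,"travel":[0,0,-0.015],"turn":0}]'
```

```text
clock: 3.5
position: [0.5439, -0.2483, 0.1233]
ee_rot: [0.001, -0.065, 0.998, -0.0]
contact_force: [-0.3, 2.8, 7.5]
width: 0.0003
gripper_force: 3.7
clock: 3.8
position: [0.544, -0.2484, 0.121]
ee_rot: [0.001, -0.065, 0.998, -0.0]
contact_force: [-1.3, 2.7, 7.8]
width: 0.0001
gripper_force: 4.1
```

```bash
python3 -m inch '[{"claw":-1,"travel":[0,0,-0.01],"turn":0},{"claw":-1,"travel":[0,0,-0.015],"turn":0},{"claw":-1,"travel":[0,0,-0.015],"turn":0}]'
```

```text
clock: 4.1
position: [0.5445, -0.2487, 0.1208]
ee_rot: [0.003, -0.065, 0.998, -0.001]
contact_force: [-3.7, 2.7, 21.8]
width: 0.0002
gripper_force: 10.8
```

```bash
python3 -m inch '[{"claw":-1,"travel":[0,0,0.1],"turn":0},{"claw":-1,"travel":[0,0,0.23],"turn":0},{"claw":-1,"travel":[0,0,0.23],"turn":0},{"claw":-1,"travel":[0,0,0.23],"turn":0}]'
python3 - <<'E'
from h import *
f=lambda i,k:cv2.resize(i,None,fx=k,fy=k,interpolation=cv2.INTER_CUBIC)
b=imaging.get_image('side')[200:300,275:375,::-1]
cv2.imwrite('pics/e.png',np.hstack([cv2.imread('pics/d.png')[:,400:],f(b,4)]))
c=np.array([.5435,-.249]);t=np.radians(7.4);u=np.array([np.cos(t),np.sin(t)])
for z in(.114,.1045):
  for s in(-.044,.044):
    q=px('side',[*(c+s*u),z]);print(z,s,(q-[275,200])*4+[400,0])
n=np.array([-np.sin(t),np.cos(t)])
print('far start',c+.032*u+.030*n,'near start',c-.032*u-.03*n)
for a in np.arange(0,1.01,.2):
  ta=t-a;ua=np.array([np.cos(ta),np.sin(ta)]);na=np.array([-ua[1],ua[0]])
  print(a,'near',c-.032*ua-.0225*na)
E
```

```text
clock: 4.5
position: [0.5436, -0.2487, 0.1623]
ee_rot: [0.001, -0.065, 0.998, -0.001]
contact_force: [-0.5, 0.1, -0.8]
width: -0.0003
gripper_force: 0.0
0.114 -0.044 [536.70849166 209.24200886]
0.114 0.044 [678.23509902 140.12861078]
0.1045 -0.044 [534.67663721 227.85132206]
0.1045 0.044 [675.46454895 157.91384844]
far start [ 0.57136961 -0.21512841] near start [ 0.51563039 -0.28287159]
0.0 near [ 0.51466442 -0.27543406]
0.2 near [ 0.50998758 -0.26917839]
0.4 near [ 0.50664677 -0.26211828]
0.6000000000000001 near [ 0.50477518 -0.25453518]
0.8 near [ 0.50444743 -0.24673141]
1.0 near [ 0.50567658 -0.23901808]
```

View pics/e.png

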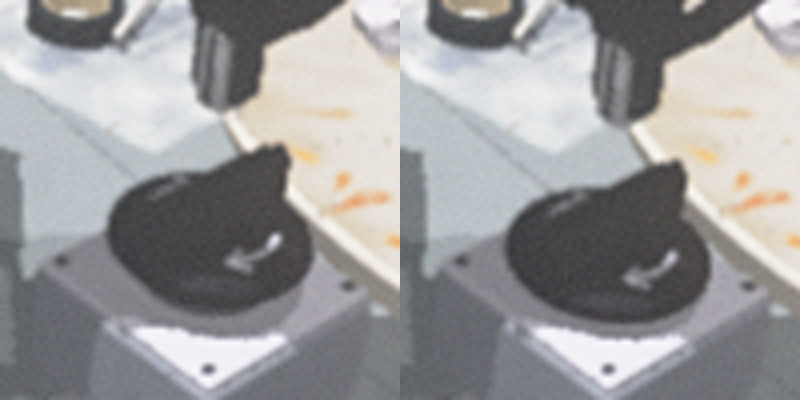

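```bash
python3 -m inch '[{"claw":-1,"travel":[-0.138,-0.184,0],"turn":0},{"claw":-1,"travel":[-0.138,-0.184,0],"turn":0},{"claw":-1,"travel":[-0.138,-0.184,-0.1],"turn":0},{"claw":-1,"travel":[-0.138,-0.184,-0.2],"turn":0},{"claw":-1,"travel":[-0.138,-0.184,-0.2],"turn":0}]'
python3 -m inch '[{"claw":-1,"travel":[0,0,-0.03],"turn":0},{"claw":-1,"travel":[0,0,-0.05],"turn":0},{"claw":-1,"travel":[0,0,-0.05],"turn":0}]'
```

```text
clock: 5.05
position: [0.5132, -0.2836, 0.1176]
ee_rot: [-0.003, -0.065, 0.998, 0.003]
contact_force: [-1.5, 1.3, -0.2]
width: -0.0002
gripper_force: 0.0
clock: 5.35
position: [0.5156, -0.2852, 0.1112]
ee_rot: [-0.0, -0.065, 0.998, 0.0]
contact_force: [-0.6, 1.1, 0.3]
width: -0.0002
gripper_force: 0.0
```

```bash
python3 -m inch '[{"claw":-1,"travel":[0,0.025,0.007],"turn":0},{"claw":-1,"travel":[-0.005,0.05,0.007],"turn":0},{"claw":-1,"travel":[-0.017,0.065,0.007],"turn":-0.032},{"claw":-1,"travel":[-0.028,0.08,0.007],"turn":-0.064},{"claw":-1,"travel":[-0.028,0.08,0.007],"turn":-0.064}]'
python3 -m inch '[{"claw":-1,"travel":[-0.009,0.018,0],"turn":-0.032},{"claw":-1,"travel":[-0.017,0.036,0],"turn":-0.064},{"claw":-1,"travel":[-0.022,0.055,0],"turn":-0.096},{"claw":-1,"travel":[-0.022,0.055,0],"turn":-0.096}]'
```

```text
clock: 5.85
position: [0.5101, -0.269, 0.1134]
ee_rot: [0.001, 0.035, 0.999, -0.0]
contact_force: [0.4, -0.4, 1.0]
width: -0.0001
gripper_force: 0.5
clock: 6.25
position: [0.5057, -0.2585, 0.1135]
ee_rot: [0.001, 0.184, 0.983, -0.001]
contact_force: [-0.2, -1.9, 2.8]
width: 0.0001
gripper_force: 1.2
```

```bash
python3 -m inch '[{"claw":-1,"travel":[-0.004,0.019,0],"turn":-0.032},{"claw":-1,"travel":[-0.006,0.038,0],"turn":-0.064},{"claw":-1,"travel":[-0.006,0.058,0],"turn":-0.096},{"claw":-1,"travel":[-0.006,0.058,0],"turn":-0.096}]'
python3 - <<'E'
from h import *
f=lambda i,k:cv2.resize(i,None,fx=k,fy=k,interpolation=cv2.INTER_CUBIC)
cv2.imwrite('pics/f.png',f(imaging.get_image('side')[200:300,265:385,::-1],5))
E
```

```text
clock: 6.65
position: [0.5044, -0.2471, 0.1131]
ee_rot: [0.0, 0.329, 0.944, -0.0]
contact_force: [-1.4, -2.5, 1.9]
width: 0.0002
gripper_force: 1.3
```

View pics/f.png

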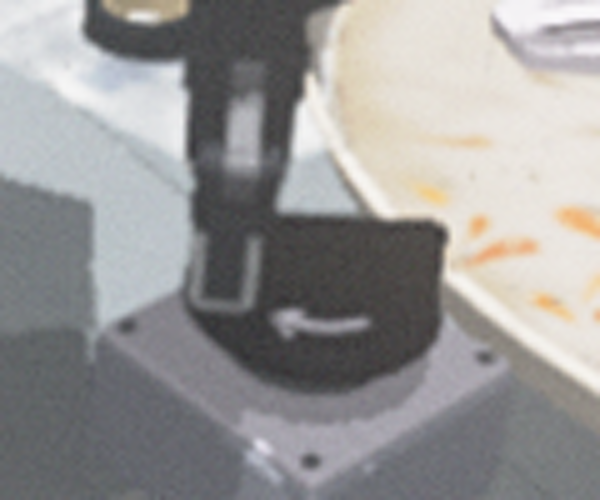

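```bash
python3 -m inch '[{"claw":-1,"travel":[0.001,0.015,0],"turn":-0.024},{"claw":-1,"travel":[0.004,0.032,0],"turn":-0.05},{"claw":-1,"travel":[0.004,0.032,0],"turn":-0.05}]'
python3 - <<'E'
from h import *
f=lambda i,k:cv2.resize(i,None,fx=k,fy=k,interpolation=cv2.INTER_CUBIC)
cv2.imwrite('pics/g.png',f(imaging.get_image('side')[200:300,265:385,::-1],5))
c=np.array([.5435,-.249])
for z in(.114,.1045):
  for a in (.6,.75,.9):
    t=np.radians(7.4)-a;u=np.array([np.cos(t),np.sin(t)]);n=np.array([-u[1],u[0]])
    print(z,a,[((px('side',[*(c+.044*u+k*n),z])-[265,200])*5).round() for k in(-.006,.006)])
for z in (.076,.0665): # lowest pixel of head underside rim
  print(z,max((px('side',[*(c+.046*np.array([np.cos(q),np.sin(q)])),z])[1]-200)*5 for q in np.linspace(0,6.28,100)))
E
```

```text
clock: 7.0
position: [0.5051, -0.2407, 0.1129]
ee_rot: [0.0, 0.402, 0.916, -0.0]
contact_force: [-0.9, -3.0, 2.7]
width: -0.0002
gripper_force: 1.5
0.114 0.6 [array([442., 225.]), array([433., 205.])]
0.114 0.75 [array([444., 236.]), array([439., 216.])]
0.114 0.9 [array([442., 246.]), array([443., 227.])]
0.1045 0.6 [array([439., 247.]), array([429., 227.])]
0.1045 0.75 [array([440., 258.]), array([435., 238.])]
0.1045 0.9 [array([438., 269.]), array([439., 249.])]
0.076 390.2137593877569
0.0665 412.4123474015272
```

View pics/g.png

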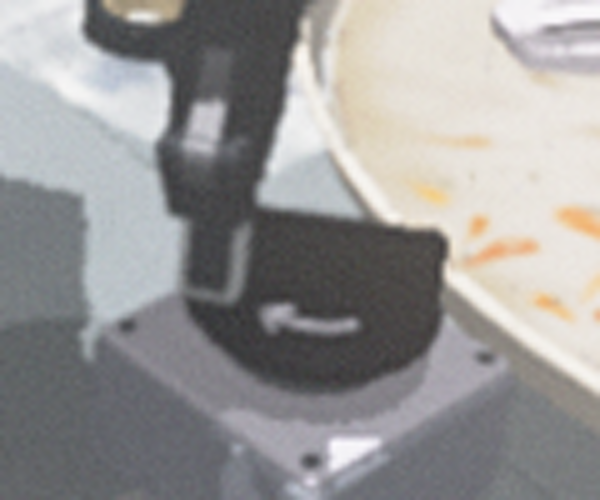

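```bash
python3 -m inch '[{"claw":-1,"travel":[-0.004,-0.03,0.005],"turn":0.048},{"claw":-1,"travel":[-0.003,-0.058,0.005],"turn":0.095},{"claw":-1,"travel":[0.003,-0.088,0.005],"turn":0.142}]'
python3 -m inch '[{"claw":-1,"travel":[0.008,-0.027,0],"turn":0.047},{"claw":-1,"travel":[0.022,-0.054,0],"turn":0.094},{"claw":-1,"travel":[0.04,-0.079,0],"turn":0.142},{"claw":-1,"travel":[0.045,-0.137,0],"turn":0.16},{"claw":-1,"travel":[0.045,-0.2,0],"turn":0.16}]'
python3 -m inch '[{"claw":-1,"travel":[0,0,0.2],"turn":0},{"claw":-1,"travel":[0,0,0.45],"turn":0},{"claw":-1,"travel":[0,0,0.6],"turn":0},{"claw":-1,"travel":[-0.2,0,0.6],"turn":0},{"claw":-1,"travel":[-0.3,0,0.6],"turn":0}]'
python3 -m inch '[{"claw":-1,"travel":[0,0,0],"turn":0},{"claw":-1,"travel":[0,0,0],"turn":0},{"claw":-1,"travel":[0,0,0],"turn":0}]'
python3 - <<'E'
from h import *
cv2.imwrite('pics/i.png',imaging.get_image('side')[:,:,::-1])
E
```

```text
clock: 7.35
position: [0.5055, -0.2581, 0.1135]
ee_rot: [-0.0, 0.187, 0.982, 0.0]
contact_force: [-0.4, -0.8, 0.3]
width: 0.0001
gripper_force: 0.8
clock: 7.85
position: [0.515, -0.2977, 0.1133]
ee_rot: [0.0, -0.06, 0.998, 0.001]
contact_force: [-1.0, 0.9, -0.1]
width: -0.0002
gripper_force: 0.0
clock: 8.35
position: [0.4533, -0.298, 0.2348]
ee_rot: [0.0, -0.059, 0.998, -0.0]
contact_force: [-1.4, 0.4, 0.2]
width: -0.0002
gripper_force: 0.0
clock: 8.65
position: [0.4556, -0.2982, 0.2335]
ee_rot: [0.0, -0.059, 0.998, 0.0]
contact_force: [0.3, 0.5, -0.4]
width: -0.0003
gripper_force: 0.0
```

View pics/i.png

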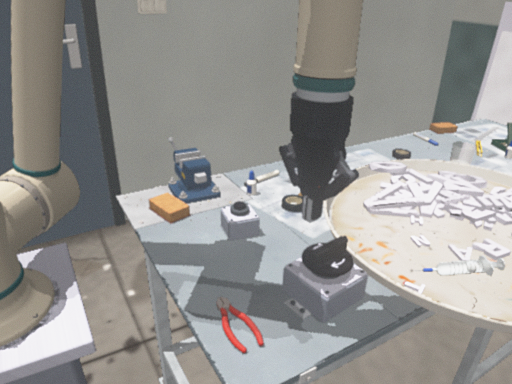

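The picture shows the button up, with the bar's far end at (345, 238) as at the start. The loose things are unmoved and the gripper is clear.

```bash
python3 -c "
from rig import ticket;print(ticket.sign_off())"
```

```text
the job is handed in; nothing more can be done
None
```

I pressed the stop button until it latched, took the hand off and saw that it stayed in, then turned the bar clockwise until the button sprang up. The bar turned back to rest, nothing else was touched, and I handed the job in at about 9 s.

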